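# Sweep the loose nuts off the inspection plate into the bin

### The job

Clear the dark inspection plate: with the fingers, sweep the three loose hex nuts across it and over its open edge so that they drop into the plain open bin beside it, not the divided tray on the other side. Do not pick the nuts up, and leave the round gauge pin standing where it is on the plate and the spacers where they are in the divided tray.

Things in the scene. Friction and masses are not known exactly. Their poses are not given: they have to be found in the camera images.
- plate (a point): Centre of the top face of the fixed dark steel inspection plate, 50 mm above the bench. The plate measures 250 (its x) by 200 (its y) mm and may be turned a little on the bench. Along its two x edges run aluminium fences 10 mm wide and 8 mm high (inner faces at x = -115 and +115 mm); its two y edges (y = -100 and +100 mm) are open, with nothing above the plate's level. Axes: x along the open edges, y across the plate from one open edge to the other, z up.
- bin_in (a point): Centre of the inner floor (4 mm above the bench) of the plain, undivided open grey bin, fixed against one of the plate's two open y edges (either one). Outside 240 x 95 x 42 mm, walls 4 mm, long side along the plate's edge, rim 8 mm below the plate's top; axes parallel to the plate's.
- tray_in (a point): Centre of the inner floor of the divided grey tray, of the same outside size, fixed against the plate's other open edge; three cross walls make four compartments, two of which hold spacers.
- nut1_center (a point): One of three alike loose steel hex nuts lying flat on the plate: 30 mm across the flats (35 mm over the corners), 16 mm high, about 65 g, any yaw. The point is its centre, 8 mm above its underside; z is the nut's axis.
- nut2_center (a point): One of three alike loose steel hex nuts lying flat on the plate: 30 mm across the flats (35 mm over the corners), 16 mm high, about 65 g, any yaw. The point is its centre, 8 mm above its underside; z is the nut's axis.
- nut3_center (a point): One of three alike loose steel hex nuts lying flat on the plate: 30 mm across the flats (35 mm over the corners), 16 mm high, about 65 g, any yaw. The point is its centre, 8 mm above its underside; z is the nut's axis.
- gauge_center (a point): Loose round steel gauge pin standing upright on the plate among the nuts: 50 mm high, 28 mm diameter with an 18 mm neck over the top 14 mm, 0.2 kg. The point is half-way up. Nuts and gauge pin stand in four lanes across the plate (along its y), one to a lane, lanes about 56 mm apart in the plate's x, in any order, so that a straight path along y from each nut to the bin is free.
- spacer1: Loose aluminium ring spacer, 26 mm outside diameter, 20 mm high, upright in a compartment of the divided tray. Origin at the centre of its underside. To be left alone.
- spacer2: Loose aluminium ring spacer, 26 mm outside diameter, 20 mm high, upright in a compartment of the divided tray. Origin at the centre of its underside. To be left alone.

How it is judged:
By the outcome, as a careful person would: the job done as asked, in the order asked, and still so for the second after the job is handed in, with the robot touching nothing.
It also fails if it takes over 59 s, if anything falls off the work surface, if the arm or the gripper's body presses on something with over 40 N, if the wrist force passes 120 N, or if a joint passes its speed limit or range.

### The arm

A 6-joint arm with a two-finger parallel gripper is mounted at the origin on the work surface. World frame = base frame: x ahead of the robot, y to its left, z up, the work surface at z = 0. Lengths are in m, angles in rad, forces in N, time in s.
With the tool pointing down it reaches from about 0.3 to 0.775 m from the base axis. Payload 14.6 kg.
Tool frame: the origin (TCP) lies midway between the tips of the shut fingers; the grasp point (between the pads) lies 19 mm behind it; z points along the fingers, x is the direction in which the jaws open and shut, and the axes are right-handed (so a half turn about z gives the same grasp; the last joint's range is limited). The gripper opens to 94 mm and grips with 3 to 60 N. Pads are 16 mm wide; open, the fingers measure 119 mm over their backs; the gripper's body (75 mm by 177 mm) begins 78 mm behind the grasp point.
Start: joints at [1.097, 0.3, 1.521, -0, 1.321, -0.067], TCP at [0.218, 0.505, 0.205] pointing down, gripper open.
Joint ranges: [-3.03, 3.03], [-0.79, 2.21], [0.23, 2.52], [-1.04, 4.18], [0, 3.07], [-2.55, 2.55]. Speed limits (rad/s): [2.22, 2.22, 2.57, 3.14, 3.14, 3.14].

### API

Orientations are given as [roll, pitch, yaw] about the fixed x, y, z axes, in that order (R = Rz(yaw) Ry(pitch) Rx(roll)).
In Python, from plant import status, snapshot, bot, models gives the robot as it stands.
- The arm moves only by the tool move_arm, never from a script. Its argument "motion" is a list that holds one entry, the list of rows, each a list of 7 numbers: the turn, a rotation vector about the world's x, y, z in rad, then the shift along the world's x, y, z in m, then the finger opening in m, from 0 to 0.094. A call has 1 to 5 rows; each row is the pose to reach, as a shift and turn from the pose commanded when the call began; what a row does not reach only later rows make up. A row lasts 1/10 s, in which the tool goes at most 50 mm and 8.59 degrees, less where a joint would pass 70% of its speed; a pose out of reach is approached as far as the arm can. A call with a gripper value outside its range is refused whole. The fingers move at their own pace and stop on an object; the grip force is fixed at half the most. Time passes only in rows, so rows that repeat a pose let the fingers close. It gives the time, the measured TCP pose, the force and the opening at its end, in the units of the state.
- status.get_obs(): the state, without advancing time (a new reading comes with each control period).
- snapshot(name): name is "scene" or "top" or "wrist"; returns a dict with "pixels" (384x512x3 uint8, red, green, blue), "K" (3x3 intrinsics, pixels), "k1" (the pictures are not rectified: a ray, as slopes to the right and down, at radius r is drawn at 1 + k1 r^2 times it, then the intrinsics apply), "camera_from_world" (4x4, takes a point from world to camera coordinates); the wrist camera has in their place "tool_from_camera" (4x4, takes a point from camera to tool coordinates, whose origin is the TCP and whose axes are the tool frame's). Camera axes: x right, y up, looking along -z (the intrinsics and any distortion apply to the point x, -y, -z); pixel columns grow to the right and rows downward; lengths in m; the calibration is good to about 2 mm. A picture is of the moment at which its call begins: read the wrist's pose just before it. There is no depth.
- bot.close_job(): hands the job in, once; it reports no verdict.
Trained networks look in the newest picture that a camera, given by its name, has taken for a name from the list of things; names that differ only in an ending like _2 or _b are one class to them, and where a whole thing is asked for, a point or a joint stands for the part that bears it (a point fixed in the world has none). Each returns a list of dicts, best first, with "score" (0 to 1); they miss things now and then, are a little off and sometimes report something else, mostly with a low value. They report only what shows in the picture. A call takes as long as a camera call.
- models.spot_in(camera, target): "location" ([x, y, z] in m, in world coordinates, good to about 4 mm: the middle of the surface that is visible of it).
- models.silhouettes(camera, target): "pixels" (384x512 bool, what is visible of it).
The state is a dict: "t": time; "qpos": joint angles; "dq": joint speeds; "joint_efforts": joint torques, N m; "position": TCP position; "ee_rot": TCP orientation; "force": force on the tool from outside, world axes, zero at the start; "moment": the same for the moment, N m; "grip_width": finger opening in m.
Only numpy, scipy, OpenCV 4.12 (cv2) and the standard library are available. Lean on these libraries where they do the work, as an engineer would, in place of code of your own. Each camera call takes 0.05 s, during which the arm holds its last target.

## Working session

There is one attempt and no reset: what is moved stays moved. The work goes in short steps, Python scripts to look and compute and a tool call to move; the robot and the scene stay as the last step left them, time stands still between calls to the robot, and variables do not carry over. Pictures are saved under pics/ and viewed, and the job is handed in when it is done.

Besides the shell and the picture viewer there is one more tool, called after "Emit:" by a JSON object that holds its "method" and its "body", one argument or row to a line. move_arm: Moves the arm, as the interface text tells. Its arguments: {"type":"object","properties":{"motion":{"type":"array"}},"required":["motion"]}

```bash
mkdir -p pics
cat > h.py <<'E'
import numpy as np,cv2
from plant import status,snapshot,bot,models
def save(n,f):
    s=snapshot(n); cv2.imwrite('pics/'+f,cv2.cvtColor(s['pixels'],cv2.COLOR_RGB2BGR)); return s
def ray(s,u,v):
    K=s['K'];d=np.array([(u-K[0,2])/K[0,0],(v-K[1,2])/K[1,1]]);x=d.copy()
    for _ in range(20): x=d/(1+s['k1']*(x@x))
    T=np.linalg.inv(s['camera_from_world']);return T[:3,3],T[:3,:3]@np.array([x[0],-x[1],-1])
def at(s,u,v,z):
    o,d=ray(s,u,v);return o+d*(z-o[2])/d[2]
E
python3 - <<'E'
from h import *
o=status.get_obs();print(o)
for c in('top','scene'):
    s=save(c,c+'0.png')
    for t in('plate','bin_in','tray_in','nut1_center','gauge_center','spacer1'):
        try:
            print(c,t,[(np.round(r['location'],3).tolist(),round(r['score'],2)) for r in models.spot_in(c,t)])
        except Exception as e: print(t,e)
E
```

```text
{'t': 0.0, 'qpos': array([ 1.09737648e+00,  3.00487910e-01,  1.52154175e+00, -1.29571150e-05,
        1.32069086e+00, -6.66169097e-02]), 'dq': array([ 7.65286291e-04, -1.04396095e-03, -1.28114282e-03,  1.23668065e-03,
       -5.38934376e-05,  4.73733350e-04]), 'joint_efforts': array([ 1.12009740e-03, -5.31801260e+01, -3.52730262e+01,  7.08900648e-02,
        2.44285783e-02, -1.34037778e-04]), 'position': array([0.21752393, 0.50489036, 0.20489374]), 'ee_rot': array([-3.14153010e+00,  1.12620415e-03,  1.16399664e+00]), 'force': array([-0.35266538,  0.24911887, -0.5384484 ]), 'moment': array([-0.01147658, -0.01963339, -0.01887615]), 'grip_width': 0.09430717752554077}
top plate [([0.54, 0.025, 0.048], 0.9)]
top bin_in [([0.528, -0.129, 0.002], 0.93)]
top tray_in [([0.556, 0.179, 0.01], 0.97)]
top nut1_center [([0.517, 0.016, 0.065], 0.8)]
top gauge_center [([0.556, -0.018, 0.086], 0.56)]
top spacer1 [([0.467, 0.183, 0.025], 0.6), ([0.588, 0.184, 0.022], 0.45)]
scene plate [([0.559, 0.012, 0.051], 0.9)]
scene bin_in [([0.536, -0.121, 0.004], 0.78)]
scene tray_in [([0.563, 0.19, 0.019], 0.74)]
scene nut1_center [([0.521, 0.014, 0.068], 0.82)]
scene gauge_center [([0.574, -0.028, 0.086], 0.87), ([0.468, 0.18, 0.016], 0.42)]
scene spacer1 [([0.594, 0.178, 0.018], 0.6)]
```

View pics/top0.png

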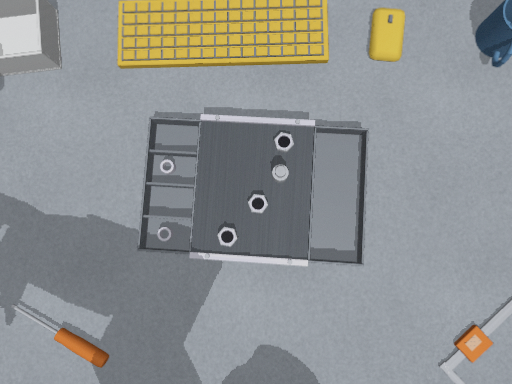

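View pics/scene0.png

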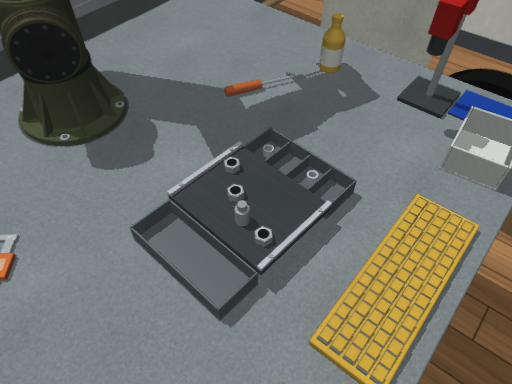

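Run:
```python
from h import *
for c in('top',):
    s=snapshot(c)
    for t in('nut1_center','nut2_center','nut3_center','gauge_center','plate'):
        print(c,t,[(np.round(r['location'],3).tolist(),round(r['score'],2)) for r in models.spot_in(c,t)])
        for r in models.silhouettes(c,t):
            m=r['pixels'];ys,xs=np.nonzero(m);print('  sil',len(xs),xs.mean(),ys.mean(),r['score'],np.round(at(s,xs.mean(),ys.mean(),.066),3))
```

```text
top nut1_center [([0.516, 0.012, 0.067], 0.71)]
  sil 268 257.65671641791045 203.044776119403 0.78 [0.518 0.014 0.066]
top nut2_center [([0.62, -0.035, 0.067], 0.75)]
  sil 268 279.76119402985074 172.9589552238806 0.66 [ 0.568 -0.024  0.066]
  sil 7565 338.0400528750826 195.36391275611368 0.55 [ 0.529 -0.121  0.066]
  sil 292 283.57876712328766 142.1404109589041 0.54 [ 0.621 -0.032  0.066]
top nut3_center [([0.461, 0.07, 0.062], 0.79)]
  sil 264 227.45833333333334 236.17045454545453 0.55 [0.463 0.065 0.066]
top gauge_center [([0.559, -0.023, 0.085], 0.83)]
  sil 250 279.876 172.828 0.79 [ 0.569 -0.024  0.066]
top plate [([0.539, 0.024, 0.049], 0.92)]
  sil 15488 252.29216167355372 189.46758780991735 0.89 [0.541 0.023 0.066]
```

Run:
```python
from h import *
s=snapshot('top')
def rect(t,z):
    m=models.silhouettes('top',t)[0]['pixels']
    c=max(cv2.findContours(m.astype(np.uint8),0,cv2.CHAIN_APPROX_NONE)[0],key=cv2.contourArea)[:,0]
    p=np.array([at(s,u,v,z)[:2] for u,v in c],np.float32)*1000
    r=cv2.minAreaRect(p);print(t,r,cv2.boxPoints(r).round(1).tolist())
rect('plate',.052);rect('bin_in',.042);rect('tray_in',.042)
for n,z,uv in (('n2',.066,(283.6,141.6)),('n1',.066,(257.7,203)),('n3',.066,(227.4,236.2)),('gtop?',.1,(280,171.5)),):
    print(n,at(s,*uv,z).round(4))
im=cv2.imread('pics/top0.png')[105:275,130:380];cv2.imwrite('pics/crop0.png',cv2.resize(im,None,fx=3.2,fy=3.2,interpolation=cv2.INTER_CUBIC)[:600])
```

```text
plate ((545.48779296875, 23.39269256591797), (200.8797149658203, 252.0151824951172), 85.64305114746094) [[412.20001220703125, -67.19999694824219], [663.5, -86.30000305175781], [678.7999877929688, 114.0], [427.5, 133.10000610351562]]
bin_in ((533.4437255859375, -125.45269775390625), (96.88491821289062, 239.3539581298828), 85.3875961303711) [[410.29998779296875, -164.10000610351562], [648.7999877929688, -183.39999389648438], [656.5999755859375, -86.80000305175781], [418.0, -67.5]]
tray_in ((555.785888671875, 170.76760864257812), (93.98805236816406, 239.89564514160156), 85.69934844970703) [[432.70001220703125, 132.89999389648438], [671.9000244140625, 114.9000015258789], [678.9000244140625, 208.60000610351562], [439.70001220703125, 226.60000610351562]]
n2 [ 0.6222 -0.0316  0.066 ]
n1 [0.5179 0.014  0.066 ]
n3 [0.4629 0.0655 0.066 ]
gtop? [ 0.566  -0.0235  0.1   ]
```

View pics/crop0.png

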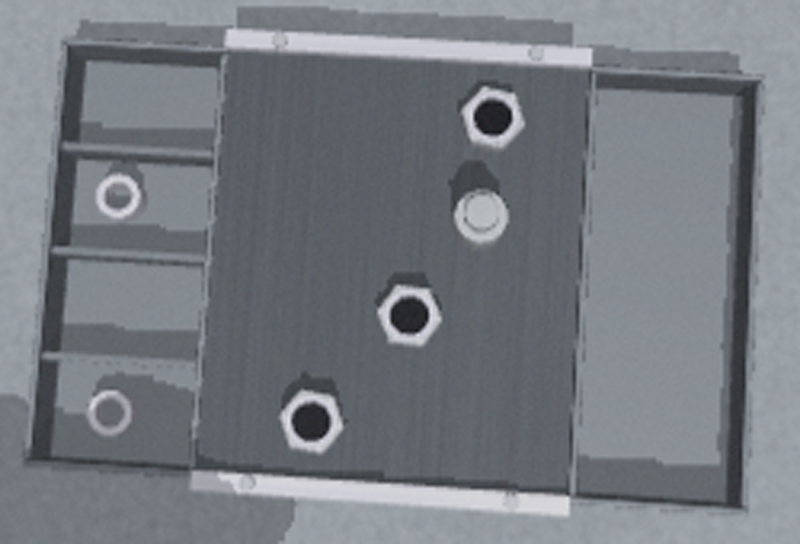

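Emit:
{"method": "move_arm", "body": {
  "motion": [
    [[0,0,-0.124,0.025,-0.04,0,0.01],[0,0,-0.248,0.05,-0.08,0,0.01],[0,0,-0.372,0.075,-0.12,0,0.01],[0,0,-0.496,0.1,-0.16,0,0.01],[0,0,-0.62,0.125,-0.2,0,0.01]]
  ]
}}

```text
t: 1.95
position: [0.3432, 0.3034, 0.2056]
ee_rot: [-3.142, -0.0, 0.539]
force: [0.3, 0.6, 0.4]
grip_width: 0.0574
```

Emit:
{"method": "move_arm", "body": {
  "motion": [
    [[0,0,-0.124,0.025,-0.04,0,0.01],[0,0,-0.248,0.05,-0.08,0,0.01],[0,0,-0.372,0.075,-0.12,0,0.01],[0,0,-0.496,0.1,-0.16,0,0.01],[0,0,-0.62,0.124,-0.197,0,0.01]]
  ]
}}

```text
t: 2.45
position: [0.4674, 0.1061, 0.2057]
ee_rot: [-3.141, -0.001, -0.081]
force: [0.7, 0.9, -0.5]
grip_width: 0.0171
```

Emit:
{"method": "move_arm", "body": {
  "motion": [
    [[0,0,0,-0.001,0.002,-0.03,0.01],[0,0,0,-0.001,0.002,-0.06,0.01],[0,0,0,-0.001,0.002,-0.09,0.01],[0,0,0,-0.001,0.002,-0.105,0.01],[0,0,0,-0.001,0.002,-0.105,0.01]]
  ]
}}

```text
t: 2.95
position: [0.4646, 0.1099, 0.0987]
ee_rot: [3.141, 0.003, -0.076]
force: [-0.3, 0.5, 0.6]
grip_width: 0.01
```

Run:
```python
from h import *
o=status.get_obs();print(o['position'],o['ee_rot'],o['grip_width'])
save('scene','scene1.png');save('wrist','wrist1.png');a=cv2.imread('pics/scene1.png')[100:330,110:370];cv2.imwrite('pics/s1.png',cv2.resize(a,None,fx=2.5,fy=2.5))
```

```text
[0.46460726 0.10988878 0.09870987] [ 3.14076651  0.00344593 -0.0761244 ] 0.010029894047303894
```

View pics/s1.png

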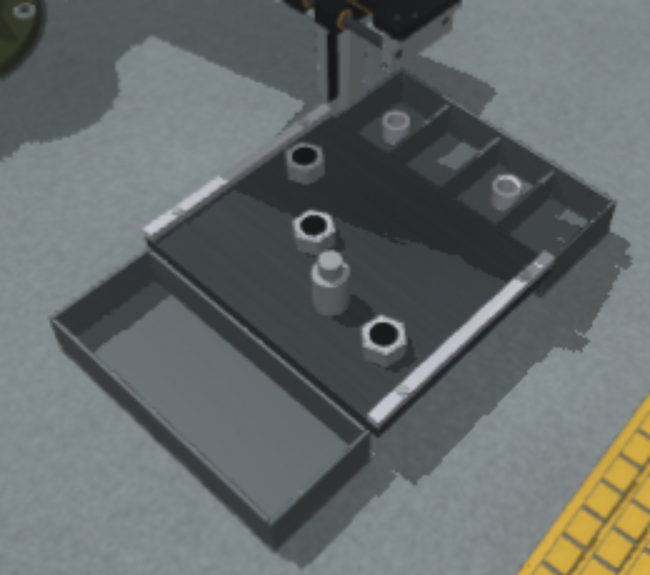

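View pics/wrist1.png

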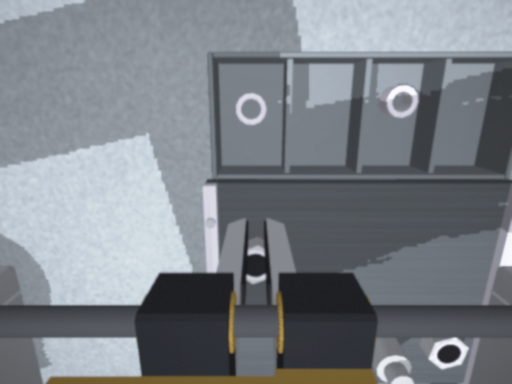

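Emit:
{"method": "move_arm", "body": {
  "motion": [
    [[0,0,0,0.001,-0.001,-0.02,0.01],[0,0,0,0.001,-0.001,-0.035,0.01],[0,0,0,0.001,-0.001,-0.044,0.01],[0,0,0,0.001,-0.001,-0.044,0.01]]
  ]
}}

```text
t: 3.45
position: [0.4666, 0.1091, 0.0564]
ee_rot: [3.141, 0.0, -0.076]
force: [-0.4, -0.7, -0.5]
grip_width: 0.01
```

Run:
```python
from h import *
o=status.get_obs();print(o['position'],o['ee_rot'],o['grip_width'],o['force'])
```

```text
[0.46659773 0.10914008 0.05644201] [ 3.14147948e+00  3.26591528e-04 -7.58939846e-02] 0.009963437061102767 [-0.41267264 -0.67198595 -0.54788291]
```

Emit:
{"method": "move_arm", "body": {
  "motion": [
    [[0,0,0,-0.0008,-0.01,0,0.01],[0,0,0,-0.0017,-0.022,0,0.01],[0,0,0,-0.0026,-0.035,0,0.01],[0,0,0,-0.0038,-0.05,0,0.01],[0,0,0,-0.005,-0.065,0,0.01]]
  ]
}}

```text
t: 3.95
position: [0.4616, 0.0426, 0.0569]
ee_rot: [-3.142, -0.001, -0.077]
force: [0.2, 0.2, 0.7]
grip_width: 0.01
```

Run:
```python
from h import *
o=status.get_obs();print(o['position'],o['ee_rot'],o['grip_width'],o['force'])
save('scene','scene2.png');a=cv2.imread('pics/scene2.png')[100:330,110:370];cv2.imwrite('pics/s2.png',cv2.resize(a,None,fx=2.5,fy=2.5))
```

```text
[0.46164237 0.04261843 0.05691635] [-3.14151329e+00 -7.38662866e-04 -7.65197644e-02] 0.010022609544412212 [0.22574685 0.17628779 0.69210227]
```

View pics/s2.png

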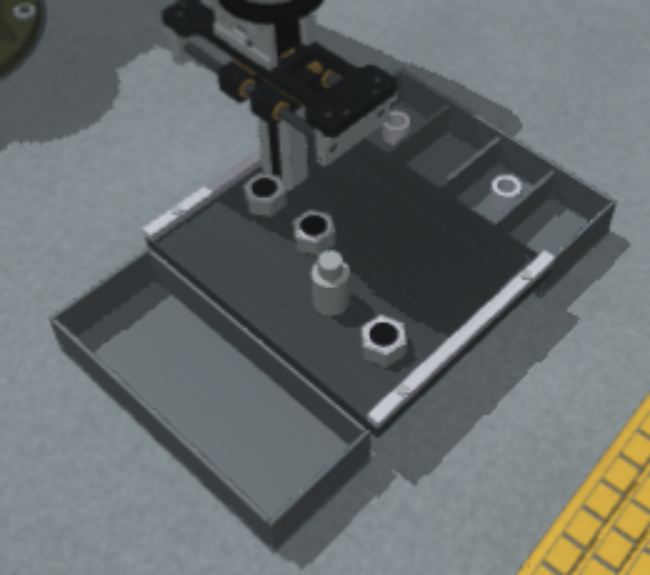

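Emit:
{"method": "move_arm", "body": {
  "motion": [
    [[0,0,0,-0.0011,-0.015,0,0.01],[0,0,0,-0.0023,-0.03,0,0.01],[0,0,0,-0.0034,-0.045,0,0.01],[0,0,0,-0.0046,-0.06,0,0.01],[0,0,0,-0.0055,-0.072,0,0.01]]
  ]
}}

```text
t: 4.5
position: [0.4561, -0.029, 0.0568]
ee_rot: [3.142, -0.0, -0.077]
force: [-0.3, 0.1, 0.7]
grip_width: 0.0102
```

Emit:
{"method": "move_arm", "body": {
  "motion": [
    [[0,0,0,-0.0009,-0.012,0,0.01],[0,0,0,-0.0018,-0.024,0,0.01],[0,0,0,-0.0027,-0.036,0,0.01],[0,0,0,-0.0034,-0.045,0,0.01],[0,0,0,-0.0034,-0.045,0,0.01]]
  ]
}}

```text
t: 5.0
position: [0.4527, -0.0739, 0.0564]
ee_rot: [3.142, 0.0, -0.077]
force: [-0.3, 0.3, 0.5]
grip_width: 0.0097
```

Run:
```python
from h import *
o=status.get_obs();print(o['position'],o['ee_rot'],o['grip_width'],o['force'])
save('scene','scene3.png');a=cv2.imread('pics/scene3.png')[100:330,110:370];cv2.imwrite('pics/s3.png',cv2.resize(a,None,fx=2.5,fy=2.5))
```

```text
[ 0.45265012 -0.07387218  0.05641876] [ 3.14153052e+00  6.21247281e-05 -7.71482791e-02] 0.009734905945751016 [-0.34744149  0.30706904  0.46353507]
```

View pics/s3.png

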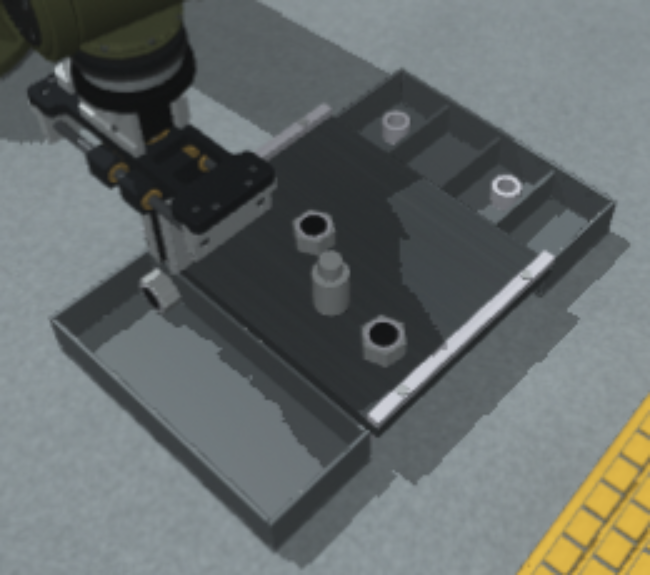

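Emit:
{"method": "move_arm", "body": {
  "motion": [
    [[0,0,0,0,0,0.045,0.01],[0,0,0,0,0,0.08,0.01],[0,0,0,0.0228,0.0432,0.08,0.01],[0,0,0,0.0456,0.0865,0.08,0.01],[0,0,0,0.0684,0.1297,0.08,0.01]]
  ]
}}

```text
t: 5.55
position: [0.5217, 0.0588, 0.1369]
ee_rot: [-3.141, -0.001, -0.076]
force: [0.8, -1.5, 0.3]
grip_width: 0.01
```

Run:
```python
from h import *
o=status.get_obs();print(o['position'],o['ee_rot'],o['grip_width'],o['force'])
save('scene','scene4.png');a=cv2.imread('pics/scene4.png')[100:330,110:370];cv2.imwrite('pics/s4.png',cv2.resize(a,None,fx=2.5,fy=2.5))
```

```text
[0.5217347  0.05883566 0.13687774] [-3.14146367e+00 -8.53806931e-04 -7.63738298e-02] 0.009953556679154228 [ 0.82866814 -1.51003888  0.25391407]
```

View pics/s4.png

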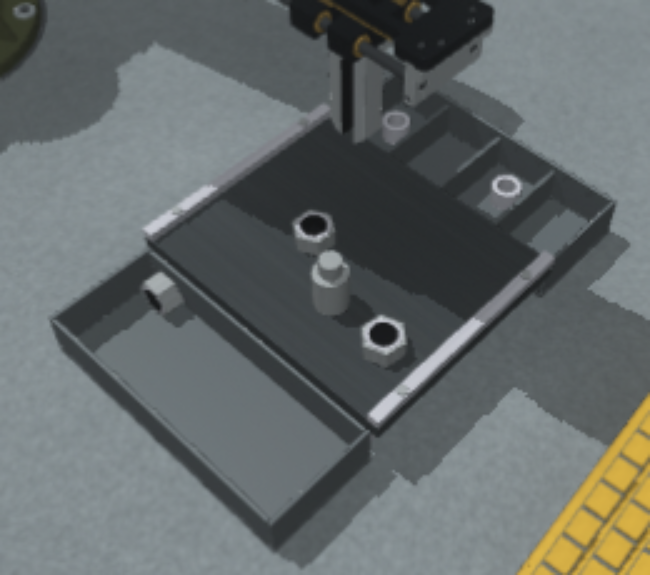

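Emit:
{"method": "move_arm", "body": {
  "motion": [
    [[0,0,0,0,0,-0.04,0.01],[0,0,0,0,0,-0.07,0.01],[0,0,0,0,0,-0.08,0.01],[0,0,0,0,0,-0.08,0.01]]
  ]
}}

```text
t: 6.0
position: [0.5205, 0.057, 0.0557]
ee_rot: [3.141, 0.002, -0.076]
force: [0.7, -0.2, 0.2]
grip_width: 0.01
```

Emit:
{"method": "move_arm", "body": {
  "motion": [
    [[0,0,0,-0.0008,-0.01,0,0.01],[0,0,0,-0.0017,-0.022,0,0.01],[0,0,0,-0.0026,-0.034,0,0.01],[0,0,0,-0.0036,-0.047,0,0.01],[0,0,0,-0.0046,-0.06,0,0.01]]
  ]
}}

```text
t: 6.5
position: [0.5165, -0.0046, 0.0569]
ee_rot: [-3.142, -0.001, -0.077]
force: [-0.2, 1.0, -0.7]
grip_width: 0.0102
```

Run:
```python
from h import *
o=status.get_obs();print(o['position'],o['ee_rot'],o['grip_width'],o['force'])
save('scene','scene5.png');a=cv2.imread('pics/scene5.png')[100:330,110:370];cv2.imwrite('pics/s5.png',cv2.resize(a,None,fx=2.5,fy=2.5))
```

```text
[ 0.51654937 -0.00463457  0.0568784 ] [-3.14156444e+00 -6.91962615e-04 -7.65826729e-02] 0.010215367425492452 [-0.15077072  0.96205939 -0.72768797]
```

View pics/s5.png

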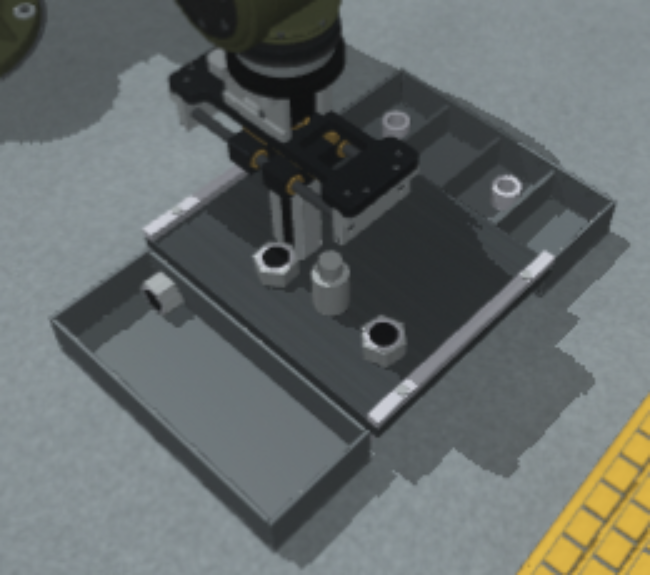

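Emit:
{"method": "move_arm", "body": {
  "motion": [
    [[0,0,0,-0.0009,-0.012,0,0.01],[0,0,0,-0.0018,-0.024,0,0.01],[0,0,0,-0.0027,-0.036,0,0.01],[0,0,0,-0.0036,-0.048,0,0.01],[0,0,0,-0.0045,-0.06,0,0.01]]
  ]
}}

```text
t: 7.05
position: [0.5119, -0.0643, 0.0564]
ee_rot: [3.142, 0.0, -0.076]
force: [0.5, 0.2, -0.9]
grip_width: 0.0098
```

Emit:
{"method": "move_arm", "body": {
  "motion": [
    [[0,0,0,-0.0009,-0.012,0,0.01],[0,0,0,-0.001,-0.014,0,0.01],[0,0,0,-0.001,-0.014,0,0.01]]
  ]
}}

```text
t: 7.35
position: [0.511, -0.0776, 0.0564]
ee_rot: [-3.142, 0.0, -0.077]
force: [0.3, -0.7, 0.4]
grip_width: 0.0103
```

Run:
```python
from h import *
o=status.get_obs();print(o['position'],o['ee_rot'],o['grip_width'],o['force'])
save('scene','scene6.png');a=cv2.imread('pics/scene6.png')[100:330,110:370];cv2.imwrite('pics/s6.png',cv2.resize(a,None,fx=2.5,fy=2.5))
```

```text
[ 0.51096009 -0.07757449  0.05639305] [-3.14155309e+00  9.46139310e-05 -7.67354543e-02] 0.01031925827133559 [ 0.29579673 -0.74990405  0.43810708]
```

View pics/s6.png

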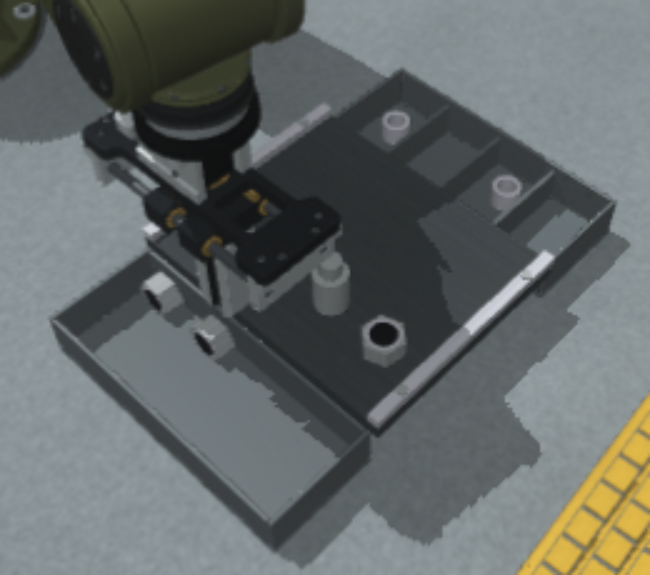

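Emit:
{"method": "move_arm", "body": {
  "motion": [
    [[0,0,0,0,0,0.045,0.01],[0,0,0,0,0,0.09,0.01],[0,0,0,0.038,0.029,0.09,0.01],[0,0,0,0.076,0.058,0.09,0.01],[0,0,0,0.1145,0.088,0.09,0.01]]
  ]
}}

```text
t: 7.9
position: [0.6268, 0.0124, 0.1471]
ee_rot: [3.142, -0.001, -0.076]
force: [0.8, -1.5, 0.0]
grip_width: 0.0101
```

Run:
```python
from h import *
s=save('scene','scene7.png');a=cv2.imread('pics/scene7.png')[100:330,110:370];cv2.imwrite('pics/s7.png',cv2.resize(a,None,fx=2.5,fy=2.5))
o=status.get_obs();print(o['position'],o['ee_rot'],o['grip_width'],o['force'])
for t in('nut1_center','gauge_center'):
    print(t,[(np.round(r['location'],3).tolist(),round(r['score'],2)) for r in models.spot_in('scene',t)])
```

```text
[0.63025088 0.01675381 0.14566482] [-3.14045652e+00 -8.92034441e-04 -7.30802883e-02] 0.009732534687086701 [ 3.3735361   4.24665135 -0.3455927 ]
nut1_center [([0.507, -0.095, 0.029], 0.6)]
gauge_center [([0.574, -0.025, 0.086], 0.91)]
```

View pics/s7.png

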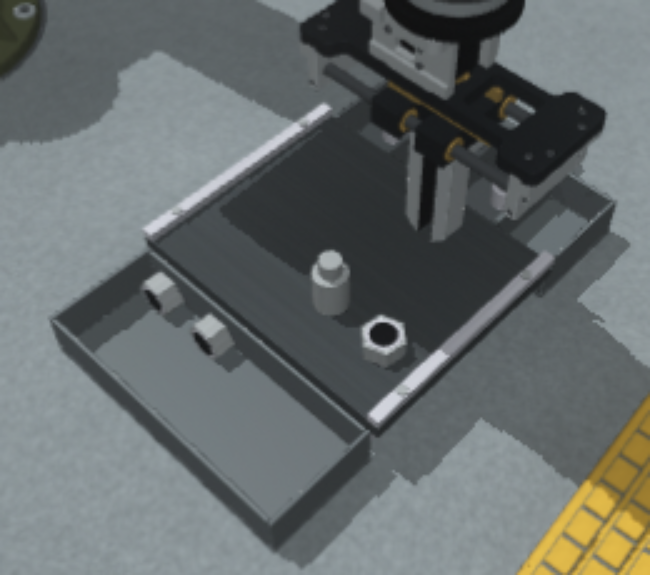

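Emit:
{"method": "move_arm", "body": {
  "motion": [
    [[0,0,0,0,0,0,0.01],[0,0,0,0,0,-0.045,0.01],[0,0,0,0,0,-0.075,0.01],[0,0,0,0,0,-0.09,0.01],[0,0,0,0,0,-0.09,0.01]]
  ]
}}

```text
t: 8.55
position: [0.6244, 0.0102, 0.0553]
ee_rot: [3.141, 0.003, -0.077]
force: [-0.3, -0.4, 0.9]
grip_width: 0.0099
```

Emit:
{"method": "move_arm", "body": {
  "motion": [
    [[0,0,0,-0.0008,-0.01,0,0.01],[0,0,0,-0.0017,-0.022,0,0.01],[0,0,0,-0.0026,-0.034,0,0.01],[0,0,0,-0.0036,-0.047,0,0.01],[0,0,0,-0.0042,-0.055,0,0.01]]
  ]
}}

```text
t: 9.05
position: [0.6213, -0.0459, 0.0569]
ee_rot: [3.142, -0.001, -0.077]
force: [0.6, 0.6, 0.7]
grip_width: 0.0097
```

Run:
```python
from h import *
o=status.get_obs();print(o['position'],o['ee_rot'],o['grip_width'],o['force'])
save('scene','scene8.png');a=cv2.imread('pics/scene8.png')[100:330,110:370];cv2.imwrite('pics/s8.png',cv2.resize(a,None,fx=2.5,fy=2.5))
```

```text
[ 0.62132828 -0.04587309  0.05691804] [ 3.14150152e+00 -6.46056657e-04 -7.69964829e-02] 0.009717165986038764 [0.64558287 0.60670519 0.679584  ]
```

View pics/s8.png

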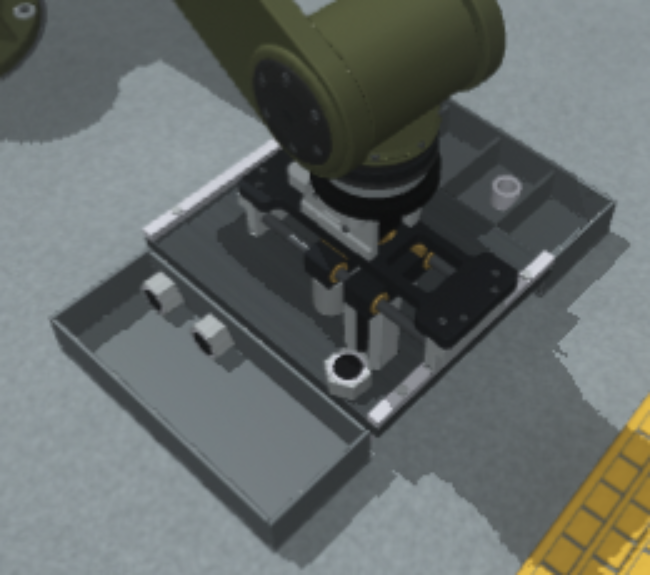

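Emit:
{"method": "move_arm", "body": {
  "motion": [
    [[0,0,0,-0.0009,-0.012,0,0.01],[0,0,0,-0.0018,-0.024,0,0.01],[0,0,0,-0.0026,-0.034,0,0.01],[0,0,0,-0.003,-0.04,0,0.01],[0,0,0,-0.003,-0.04,0,0.01]]
  ]
}}

```text
t: 9.6
position: [0.6182, -0.0851, 0.0564]
ee_rot: [3.142, 0.0, -0.077]
force: [0.5, 0.7, 0.3]
grip_width: 0.0104
```

Emit:
{"method": "move_arm", "body": {
  "motion": [
    [[0,0,0,0,0,0.04,0.01],[0,0,0,0,0,0.08,0.01],[0,0,0,0,0,0.12,0.01],[0,0,0,0,0,0.15,0.01],[0,0,0,0,0,0.15,0.01]]
  ]
}}

```text
t: 10.1
position: [0.6198, -0.0841, 0.2113]
ee_rot: [3.141, -0.007, -0.076]
force: [-0.3, 0.3, -0.1]
grip_width: 0.0102
```

Run:
```python
from h import *
save('scene','scene9.png');a=cv2.imread('pics/scene9.png')[100:330,110:370];cv2.imwrite('pics/s9.png',cv2.resize(a,None,fx=2.5,fy=2.5))
o=status.get_obs();print(o['t'],o['position'],o['force'])
```

```text
10.15 [ 0.61897169 -0.08394883  0.20831332] [ 0.91271525  0.16187862 -0.32654039]
```

View pics/s9.png

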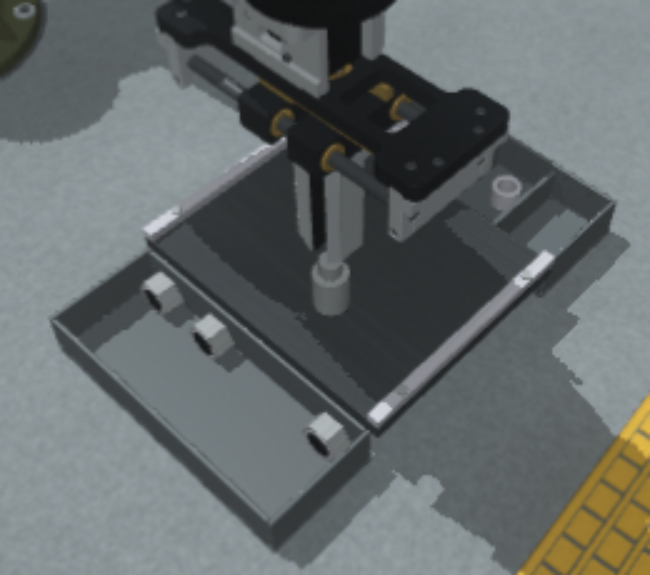

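Emit:
{"method": "move_arm", "body": {
  "motion": [
    [[0,0,0,-0.02,-0.045,0.01,0.01],[0,0,0,-0.04,-0.09,0.01,0.01],[0,0,0,-0.06,-0.135,0.01,0.01],[0,0,0,-0.08,-0.18,0.01,0.01],[0,0,0,-0.1,-0.225,0.01,0.01]]
  ]
}}

```text
t: 10.65
position: [0.517, -0.3103, 0.2148]
ee_rot: [-3.14, 0.002, -0.076]
force: [0.7, 0.4, 0.5]
grip_width: 0.01
```

Emit:
{"method": "move_arm", "body": {
  "motion": [
    [[0,0,0,-0.02,-0.03,0.01,0.01],[0,0,0,-0.04,-0.06,0.01,0.01],[0,0,0,-0.05,-0.08,0.01,0.01],[0,0,0,-0.05,-0.08,0.01,0.01],[0,0,0,-0.05,-0.08,0.01,0.01]]
  ]
}}

```text
t: 11.15
position: [0.4682, -0.3887, 0.2251]
ee_rot: [-3.14, 0.001, -0.076]
force: [1.7, 0.8, 0.2]
grip_width: 0.0098
```

Run:
```python
from h import *
save('top','top9.png');a=cv2.imread('pics/top9.png')[105:275,130:380];cv2.imwrite('pics/t9.png',cv2.resize(a,None,fx=3.2,fy=3.2,interpolation=cv2.INTER_CUBIC))
for t in('nut1_center','nut2_center','nut3_center','gauge_center','spacer1'):
    print(t,[(np.round(r['location'],3).tolist(),round(r['score'],2)) for r in models.spot_in('top',t)])
print(status.get_obs()['position'])
```

```text
nut1_center [([0.501, -0.088, 0.033], 0.77)]
nut2_center [([0.625, -0.1, 0.031], 0.5), ([0.441, -0.082, 0.03], 0.32), ([0.554, 0.181, 0.009], 0.26)]
nut3_center [([0.443, -0.082, 0.034], 0.5)]
gauge_center [([0.561, -0.022, 0.088], 0.6), ([0.536, 0.027, 0.054], 0.37)]
spacer1 [([0.466, 0.186, 0.025], 0.55), ([0.585, 0.184, 0.02], 0.55)]
[ 0.46878204 -0.38848638  0.22636583]
```

View pics/t9.png

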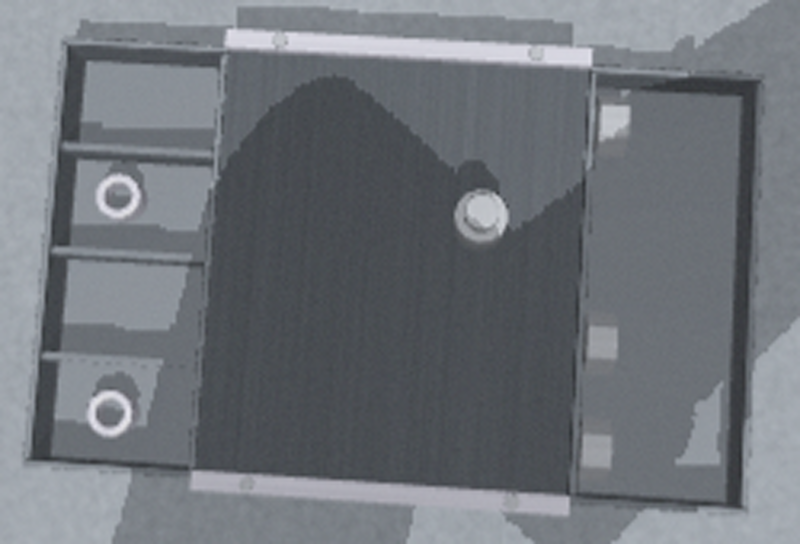

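All three nuts stand on edge on the bin floor. The pin (480,212 in the crop) and the spacers (118,195 and 110,413) are where they were at the start.

```bash
python3 -c "
from plant import bot
print(bot.close_job())"
```

```text
the job is handed in; nothing more can be done
None
```

All three nuts are in the plain bin. I swept each one straight along its lane with the nearly shut fingers and over the open edge, without gripping any of them. The job was handed in at about 11.5 s of the 59 s allowed.

- **Nuts:** the last top and scene pictures show all three inside the bin, standing on their sides on its floor near the plate-side wall. None is left on the plate.
- **Gauge pin:** it still stands at the same place. The top camera put it at (0.561, -0.022), against (0.556 to 0.559, -0.018 to -0.023) at the start.
- **Spacers:** both look unmoved in the divided tray, to within the networks' accuracy.
- **Forces:** every wrist-force reading stayed below about 6 N. These were taken at the end of each move, not throughout.
- **Checks that disagreed:** no check failed. In the last picture the network also gave two low-score reports where I see nothing. One was a nut in the divided tray (0.26) and the other a second gauge pin in the middle of the plate (0.37). The picture shows both spots empty.

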